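Press a glued shell inlay on a tilted sprung stage

ROBOT

A 6-joint arm with a two-finger parallel gripper is mounted at the origin on the work surface. World frame = base frame: x ahead of the robot, y to its left, z up, the work surface at z = 0. Lengths are in m, angles in rad, forces in N, time in s.
With the tool pointing down it reaches from about 0.35 to 0.775 m from the base axis. Payload 7.3 kg.
Tool frame: the origin (TCP) lies midway between the tips of the shut fingers; the grasp point (between the pads) lies env.grip_depth behind it (env.grip_depth is the distance from the TCP to the grasp point, in m); z points along the fingers, y is the direction in which the jaws open and shut (so a half turn about z gives the same grasp; the last joint's range is limited). The gripper opens to 92 mm and grips with 3 to 60 N. Pads are 19 mm wide; open, the fingers measure 130 mm over their backs; the gripper's body (75 mm by 190 mm) begins 47 mm behind the grasp point.
Start: joints at [1.029, 0.342, 1.524, -0, 1.275, -0.146], TCP at [0.202, 0.484, 0.227] pointing down, gripper open.
Joint ranges: [-2.53, 2.53], [-0.77, 2.02], [0.04, 2.7], [-1, 4.14], [0.28, 2.66], [-3.11, 3.11]. Speed limits (rad/s): [2.57, 2.57, 3.14, 3.14, 3.14, 3.14].

INTERFACE

Orientations are given as a 3x3 rotation matrix whose columns are the frame's x, y, z axes.
In Python, from station import env, jaws, monitor, cams, hand_in gives the robot as it stands. Calls block until the motion is done:
- env.goto(position, orientation): joint-space move of the TCP to a pose.
- env.movel(position, rotation=None, rate=0.15, f_stop=None): straight line of the TCP; rotation=None keeps the orientation; rate is the mean speed in m/s. With f_stop (N) it stops when the force on the tool has changed by that much, and returns True; else False.
- env.set_joints(angles): joint-space move.
- jaws.grip(opening): finger opening in m; the grip force is fixed at half the most; returns when the fingers have stopped.
- env.pause(seconds).
- env.ik(position, orientation): joint angles nearest the present ones, or None.
- monitor.get_obs(): the state.
- cams.snapshot(name): name is "scene" or "top" or "wrist"; returns the picture (400x640x3 uint8, red, green, blue); there is no depth.
- cams.camera_params(name): a dict with "vfov" (degrees; the focal length in pixels is half the picture's height over the tangent of half this angle, whatever the lens; pixels are square), "cx", "cy" (the principal point, pixels), "xyz" and "orientation" of the camera in the world. Camera axes: x right, y up, looking along -z (the intrinsics and any distortion apply to the point x, -y, -z); pixel columns grow to the right and rows downward; lengths in m; the calibration is good to about 2 mm. The wrist camera is an equidistant fisheye: a pixel r from the principal point sees the ray r / f radians off the axis. A picture is of the moment at which its call begins: read the wrist's pose just before it. camera_params takes no time and is no camera call; for the wrist camera it gives the pose at the moment of the call.
A pose or a line that the arm cannot do raises env.PlanningError and nothing moves.
- hand_in(): hands the job in, once; it reports no verdict.
The state is a dict: "clock": time; "joints": joint angles; "qd": joint speeds; "effort": joint torques, N m; "tool_pos": TCP position; "orientation": TCP orientation; "contact_force": force on the tool from outside, world axes, zero at the start; "wrist_torque": the same for the moment, N m; "grip_width": finger opening in m.
Only numpy, scipy, OpenCV 4.12 (cv2) and the standard library are available. Lean on these libraries where they do the work, as an engineer would, in place of code of your own. Each camera call takes 0.05 s, during which the arm holds its last target. There are 200 camera calls.

TASK

Take the copper cover off the wooden-handled pressing block and hang it astride the steel rail, letting go of it there. Then pick up the pressing block by its wooden grip, tilt it by feel to match the slope of the cork-faced stage, set it centred and square on the cork and press gently until the brass sole lies flush all over and the sprung cork has sunk to about half of its travel, never to the bottom. Finish while still gripping the block and holding it pressed there; leave the shells, bowl and jar where they stand.

Things in the scene. Friction and masses are not known exactly. Their poses are not given: they have to be found in the camera images.
- cover_tab (a point): Centre of the red upright tab (30 mm along x, 12 mm thick along y, 34 mm high along z) on top of the cover; grasp it here across y. The tab stands on the flat roof, whose upper face is 17 mm below this point and whose underside is 19.5 mm below it. z points up.
- cover: Copper cover, about 0.1 kg: sheet 2.5 mm thick bent to an upside-down U, open at both x ends, 36 mm long along x, 39 mm wide along y outside, 34 mm between the legs, which reach 45 mm below the underside of the roof. Its origin is at the centre of the underside of the roof. At the start it hangs over the block's grip with its axes along the block's, roof underside on the grip's top, legs clear of the sole.
- block_grip (a point): Centre of the block's dark wooden grip (50 mm along x, 22 mm thick along y, 55 mm high), 33.5 mm above the underside of the sole; grasp across y. z points up out of the grip. A half turn of the block makes no difference.
- block_sole (a point): Centre of the underside of the block's flat brass sole, 80 mm along x, 56 mm along y, 6 mm thick, edges along the axes; the grip stands on the middle of it. The block weighs about 0.25 kg and stands on the table at the start.
- block: The pressing block as a whole (origin at the centre of the sole's underside, z up through the grip; overall height 61 mm).
- rail: Steel rail stand, fixed to the table: a level round bar 16 mm thick along the stand's y, 210 mm long between two posts, its axis 150 mm above the table (top at 158 mm), its middle straight above the origin, which is on the table. The cover hangs with its x along the bar's y, a leg on either side; it may hang anywhere on the bar clear of the posts.
- face (a point): Centre of the flat cork face of the stage, at the face's surface: 112 mm along x (x points up the slope, away from the robot), 88 mm along y (level), z is the face's outward normal, up and leaning back towards the robot. The tilt is locked and stiff, 10 to 26 degrees from level, different each time. This point moves with the cork.
- stage: The stage: green base 160 x 130 x 28 mm fixed to the table, origin at the centre of its underside on the table; on it, hinged at the robot's side, a tilted aluminium plate, and above that plate, standing clear of it on springs, the cork pad (10 mm thick) whose top is the face.
- pad (a joint): How far the cork pad has sunk straight into the stage (m): 0 up and free, 0.014 bottomed. It starts to sink at about 1.3 N and then takes 0.9 N for every mm; half travel is near 7.6 N.
- shells_a: Tall stack of four round pearl shells, 90 mm across, 56 mm high, a bystander to leave alone; origin at the centre of its underside.
- shells_b: Stack of three round pearl shells, 84 mm across, 42 mm high, a bystander to leave alone; origin at the centre of its underside.
- shell: Small stack of two round pearl shells, 64 mm across, 28 mm high, a bystander to leave alone; origin at the centre of its underside.
- bowl: Green bowl, 90 mm across, 45 mm high, a bystander to leave alone; origin at the centre of its underside.
- jar: Amber glue jar, 56 mm across, 70 mm high, a bystander to leave alone; origin at the centre of its underside.
There are look-alikes about, which are no part of the job. Several things have the shape of the cover; the one meant has the colours described above. What is shaped like the block but blue is not meant.

How it is judged:
By the outcome, as a careful person would: the job done as asked, in the order asked, and still so for the second after the job is handed in, while the arm keeps its last pose, push and grip.
It also fails if it takes over 61 s, if anything falls off the work surface, if the arm or the gripper's body presses on something with over 40 N, if the wrist force passes 120 N, or if a joint passes its speed limit or range.

## Working session

There is one attempt and no reset: what is moved stays moved. The work goes in short steps, each a Python script; the robot and the scene stay as the last script left them, time stands still between calls to the robot, and variables do not carry over. Pictures are saved under pics/ and viewed, about 8 in all and at most 12, crops included, and the job is handed in when it is done.

```bash
ls; mkdir -p pics
python3 - <<'E'
from station import env,jaws,monitor,cams
import cv2,numpy as np
for n in("scene","top"):
    p=cams.camera_params(n); print(n,p)
    cv2.imwrite(f"pics/{n}0.png",cams.snapshot(n)[:,:,::-1])
print(cams.camera_params("wrist"),env.grip_depth,monitor.get_obs())
E
```

```text
pics
scene {'vfov': 42.98590072727882, 'cx': 326.7863826180448, 'cy': 199.55251675592856, 'xyz': array([ 0.97590466, -0.7976104 ,  0.95847615]), 'orientation': array([[ 0.86236911, -0.34855182,  0.36719361],
       [ 0.50592131,  0.62058248, -0.59910017],
       [-0.01905647,  0.70241656,  0.71151095]])}
top {'vfov': 51.97280883738492, 'cx': 319.37708633451956, 'cy': 208.14178924468314, 'xyz': array([ 0.3610446 , -0.02665985,  1.12243513]), 'orientation': array([[ 1.99269216e-02,  9.84887166e-01, -1.72047054e-01],
       [-9.99801235e-01,  1.97395453e-02, -2.80002442e-03],
       [ 6.38422499e-04,  1.72068653e-01,  9.85084753e-01]])}
{'vfov': 65.70646984690485, 'cx': 318.6916746017583, 'cy': 195.9479401346612, 'xyz': array([0.13800864, 0.51186786, 0.38450208]), 'orientation': array([[ 0.38603114, -0.89107447, -0.23867603],
       [ 0.92248219,  0.37216612,  0.10256211],
       [-0.00256334, -0.25976655,  0.96566804]])} 0.0188 {'clock': 0.1, 'joints': array([ 1.02898961e+00,  3.42660884e-01,  1.52489046e+00, -3.74993241e-05,
        1.27542670e+00, -1.45980373e-01]), 'qd': array([-0.00016674,  0.00051494, -0.00237582,  0.00146629,  0.00117801,
        0.00068755]), 'effort': array([ 9.72886191e-04, -4.32004201e+01, -2.44694334e+01,  7.18441280e-02,
        5.27125492e-02, -3.74971717e-05]), 'tool_pos': array([0.20221816, 0.48410335, 0.22612124]), 'orientation': array([[-9.22682428e-01,  3.85560203e-01, -6.83685204e-04],
       [ 3.85560774e-01,  9.22681655e-01, -1.20546916e-03],
       [ 1.66042862e-04, -1.37586741e-03, -9.99999040e-01]]), 'contact_force': array([-0.04625568, -0.31777214, -0.07007155]), 'wrist_torque': array([ 0.00296921, -0.02062695, -0.00112695]), 'grip_width': 0.09177178505507878}
```

View pics/scene0.png

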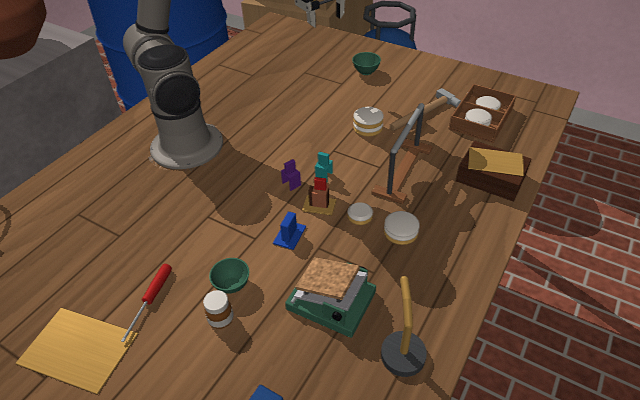

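View pics/top0.png

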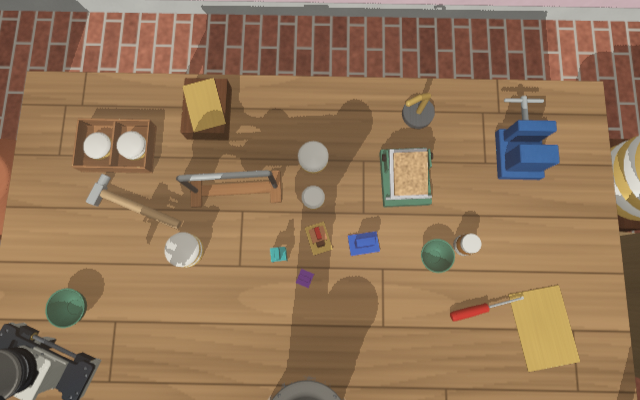

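Candidates for the cover: red tab on copper at scene (320,190) / top (318,238); teal at scene (323,165) / top (278,254); purple at scene (291,175) / top (305,278). The blue block at scene (290,232) / top (364,243) is a decoy. I choose the red-tabbed one on the brass sole and check it in a close crop.

```bash
cat > h.py <<'E'
import numpy as np,cv2
from station import env,jaws,monitor,cams
def K(p): return 200/np.tan(np.radians(p["vfov"])/2)
def ray(p,u,v,fish=False):
    f=K(p); d=np.array([u-p["cx"],v-p["cy"]],float)
    if fish:
        r=np.hypot(*d); t=r/f; c=np.array([d[0]/max(r,1e-9)*np.sin(t),-d[1]/max(r,1e-9)*np.sin(t),-np.cos(t)])
    else: c=np.array([d[0]/f,-d[1]/f,-1.])
    c=p["orientation"]@c
    return p["xyz"],c/np.linalg.norm(c)
def onz(p,u,v,z,fish=False):
    o,d=ray(p,u,v,fish); return o+d*(z-o[2])/d[2]
def tri(*rays):
    A=np.zeros((3,3));b=np.zeros(3)
    for o,d in rays:
        M=np.eye(3)-np.outer(d,d);A+=M;b+=M@o
    x=np.linalg.solve(A,b); return x,[np.linalg.norm((np.eye(3)-np.outer(d,d))@(x-o)) for o,d in rays]
def proj(p,X,fish=False):
    c=p["orientation"].T@(np.asarray(X)-p["xyz"]); f=K(p)
    if fish:
        r=np.hypot(c[0],c[1]);t=np.arctan2(r,-c[2]);return np.array([p["cx"]+f*t*c[0]/r,p["cy"]-f*t*c[1]/r])
    return np.array([p["cx"]+f*c[0]/-c[2],p["cy"]-f*c[1]/-c[2]])
def blob(m):
    n,l,s,c=cv2.connectedComponentsWithStats(m.astype(np.uint8)); i=1+np.argmax(s[1:,4]); return l==i,s[i],c[i]
def down(yaw): # tool z down, tool y at world angle yaw
    y=np.array([np.cos(yaw),np.sin(yaw),0]);z=np.array([0,0,-1.]);return np.column_stack([np.cross(y,z),y,z])
E
python3 - <<'E'
from h import *
t=cv2.imread("pics/top0.png");s=cv2.imread("pics/scene0.png")
a=cv2.resize(t[140:290,260:440],None,fx=4,fy=4,interpolation=3)[:,:400]
a=cv2.resize(t[205:285,260:340],(400,400),interpolation=3)
b=cv2.resize(s[140:260,270:390],(400,400),interpolation=3)
c=cv2.resize(t[140:210,375:440],(200,200),interpolation=3);
d=cv2.resize(t[160:210,175:290],(400,174),interpolation=3); e=np.zeros((200,800,3),np.uint8); e[:,:200]=c;e[:174,200:600]=d
cv2.imwrite("pics/c1.png",np.vstack([np.hstack([a,b]),e]))
pt=cams.camera_params("top");ps=cams.camera_params("scene")
R=[]
for im,p,w in((t,pt,(205,285,300,340)),(s,ps,(170,215,300,345))):
    h=cv2.cvtColor(im,cv2.COLOR_BGR2HSV).astype(int); m=((h[...,0]<6)|(h[...,0]>174))&(h[...,1]>190)&(h[...,2]>60)
    k=np.zeros_like(m);k[w[0]:w[1],w[2]:w[3]]=m[w[0]:w[1],w[2]:w[3]]
    m,st,c=blob(k);print(st,c);R.append(ray(p,*c))
print(tri(*R))
# rail top-view ends, base plate
for u,v,z in((180,178,.158),(280,175,.158)):print(onz(pt,u,v,z))
h=cv2.cvtColor(t,cv2.COLOR_BGR2HSV).astype(int)
E
```

```text
Traceback (most recent call last):
  File "h.py", line 24, in blob
    n,l,s,c=cv2.connectedComponentsWithStats(m.astype(np.uint8)); i=1+np.argmax(s[1:,4]); return l==i,s[i],c[i]
                                                                      ~~~~~~~~~^^^^^^^^^
ValueError: attempt to get argmax of an empty sequence
```

View pics/c1.png

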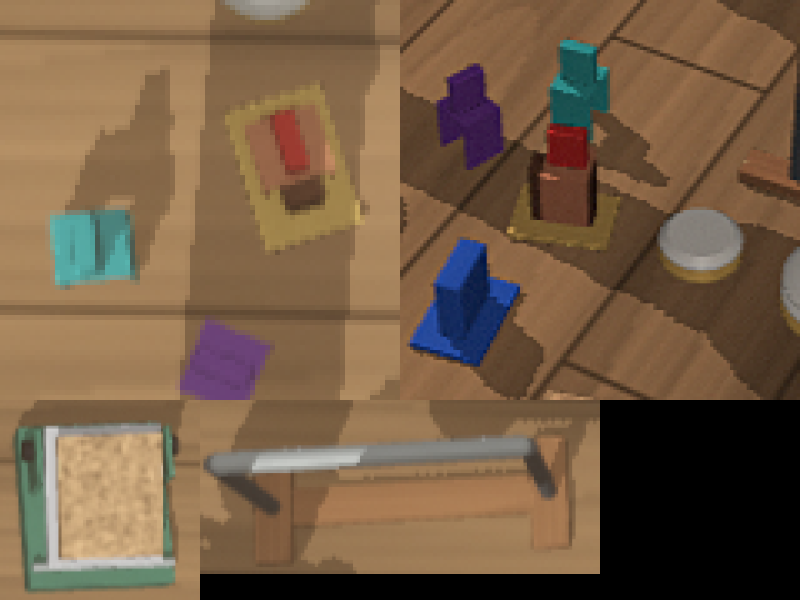

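Run:
```python
from h import *
t=cv2.imread("pics/top0.png");s=cv2.imread("pics/scene0.png")
pt=cams.camera_params("top");ps=cams.camera_params("scene")
def quad(m):
    c=max(cv2.findContours(m.astype(np.uint8),0,1)[0],key=cv2.contourArea);return cv2.boxPoints(cv2.minAreaRect(c)),cv2.contourArea(c),cv2.approxPolyDP(c,5,True)[:,0].tolist()
R=[]
for im,p,w in((t,pt,(220,250,308,332)),(s,ps,(170,195,308,335))):
    b,g,r=[im[...,i].astype(int) for i in range(3)]; m=(r>2.6*g)&(r>2.6*b)&(r>70)
    k=np.zeros_like(m);k[w[0]:w[1],w[2]:w[3]]=m[w[0]:w[1],w[2]:w[3]]
    m,st,c=blob(k);print(st,c);R.append(ray(p,*c))
print("tab",tri(*R))
b,g,r=[t[...,i].astype(int) for i in range(3)]
h=cv2.cvtColor(t,cv2.COLOR_BGR2HSV)
# sole outline corners (from crop: px = 260+x/5, 205+y/5)
C=[(225,115),(322,83),(360,220),(270,250)]
P=[onz(pt,260+x/5,205+y/5,.006)[:2] for x,y in C];print("sole",np.round(P,4),np.mean(P,0))
e=[P[3]-P[0],P[2]-P[1],];print([np.degrees(np.arctan2(*v[::-1])) for v in e])
# rail: top ends in crop (d scale 400/115=3.478)
for x,y in((207,463),(530,447),(210,463),(535,445)):print("railtop",onz(pt,175+(x-200)/3.478,160+(y-400)/3.478,.158))
# cork corners top: scale 200/65, 200/70
Ct=[(375+x*65/200,140+(y-400)*70/200) for x,y in((57,434),(162,430),(164,558),(58,562))]
# cork in scene
b,g,r=[s[...,i].astype(int) for i in range(3)]
k=s[230:345,270:390];cv2.imwrite("pics/c2.png",np.hstack([cv2.resize(k,(600,575),interpolation=2)]))
print(Ct)
```

```text
[315 228   6  10  26] [317.34615385 232.73076923]
[314 177  13  14 144] [319.76388889 183.43055556]
tab (array([ 0.4793332 , -0.01959611,  0.08209703]), [np.float64(0.00033098463591698166), np.float64(0.00033098463591685936)])
sole [[ 0.5     0.0148]
 [ 0.5188 -0.038 ]
 [ 0.4441 -0.06  ]
 [ 0.4269 -0.0115]] [ 0.47247822 -0.0236831 ]
[np.float64(-160.22571482241966), np.float64(-163.60436211573528)]
railtop [0.59623667 0.32149714 0.158     ]
railtop [0.6121925  0.09761149 0.158     ]
railtop [0.59627853 0.31941368 0.158     ]
railtop [0.61369671 0.09418864 0.158     ]
[(393.525, 151.9), (427.65, 150.5), (428.3, 195.3), (393.85, 196.7)]
```

View pics/c2.png

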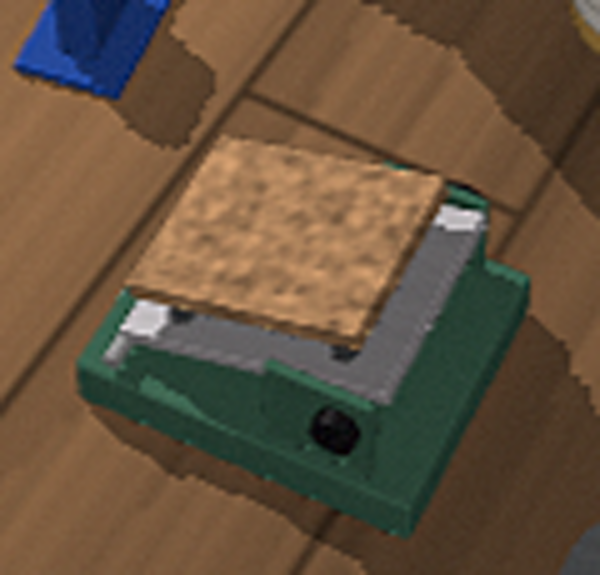

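Run:
```python
from h import *
pt=cams.camera_params("top");ps=cams.camera_params("scene")
Ct=[(393.525, 151.9), (427.65, 150.5), (428.3, 195.3), (393.85, 196.7)]
Cs=[(443,178),(362,331),(130,285),(230,138)]
P=[]
for a,b in zip(Ct,Cs):
    x,e=tri(ray(pt,*a),ray(ps,270+b[0]/5,230+b[1]/5));P.append(x);print(np.round(x,4),np.round(e,4))
P=np.array(P);u=(P[0]+P[1]-P[2]-P[3])/2;v=(P[0]+P[3]-P[1]-P[2])/2
print("c",P.mean(0),np.linalg.norm(u),np.linalg.norm(v),"tilt",np.degrees(np.arctan2(u[2],np.hypot(*u[:2]))),"yaw",np.degrees([np.arctan2(u[1],u[0]),np.arctan2(v[1],v[0])]))
env.goto([.479,-.0196,.24],down(np.radians(108)))
p=cams.camera_params("wrist");im=cams.snapshot("wrist");print(p,monitor.get_obs()["tool_pos"])
np.savez("w1.npz",**p)
cv2.imwrite("pics/w1.png",im[:,:,::-1])
```

```text
[ 0.6907 -0.2123  0.1028] [0.0002 0.0002]
[ 0.6973 -0.2985  0.1055] [0.0026 0.0026]
[ 0.5881 -0.306   0.0688] [0.004 0.004]
[ 0.5831 -0.2164  0.0658] [0.0038 0.0038]
c [ 0.63977765 -0.25832311  0.08572644] 0.11465531013841715 0.08815929440504429 tilt 18.763205938643992 yaw [ 3.05642327 93.77052087]
{'vfov': 65.70646984690485, 'cx': 318.6916746017583, 'cy': 195.9479401346612, 'xyz': array([ 0.4127407 , -0.03974912,  0.39835615]), 'orientation': array([[-0.3090594 , -0.91847971, -0.24673327],
       [ 0.95104162, -0.29887416, -0.0787024 ],
       [-0.00145564, -0.25897732,  0.96588231]])} [ 0.47901496 -0.01893554  0.24002222]
```

View pics/w1.png

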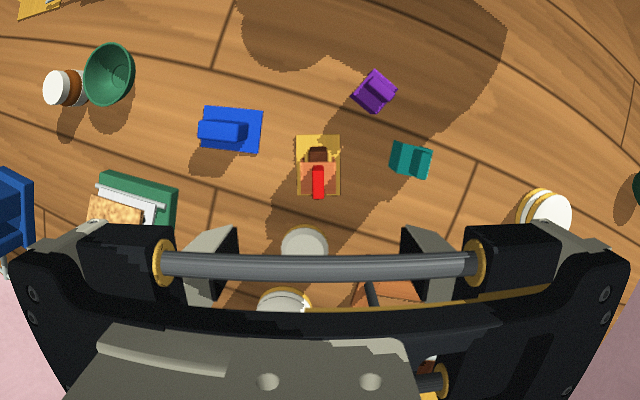

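Run:
```python
from h import *
p=dict(np.load("w1.npz"));im=cv2.imread("pics/w1.png");hs=cv2.cvtColor(im,cv2.COLOR_BGR2HSV).astype(int)
b,g,r=[im[...,i].astype(int) for i in range(3)]
W=np.zeros(r.shape,bool);W[125:205,285:350]=1
m,st,c=blob(W&(r>3*g)&(r>3*b)&(r>90));print("red",st,c,[onz(p,*c,z,True) for z in(.0805,.0975)])
c0=max(cv2.findContours(m.astype(np.uint8),0,1)[0],key=cv2.contourArea)[:,0]
q=np.array([onz(p,*x,.0975,True)[:2] for x in c0],np.float32);print("tabrect(top plane)",cv2.minAreaRect(q*1000))
cv2.imwrite("pics/w1c.png",cv2.resize(im[120:210,280:355],None,fx=8,fy=6.6,interpolation=2)[:600])
print(im[150,302],im[185,302],im[170,337],im[140,300])
m,st,c=blob(W&(hs[...,0]>18)&(hs[...,0]<30)&(hs[...,1]>130));print(st)
c0=max(cv2.findContours(m.astype(np.uint8),0,1)[0],key=cv2.contourArea)[:,0]
q=np.array([onz(p,*x,.006,True)[:2] for x in c0],np.float32);print("sole",cv2.minAreaRect(q*1000))
```

```text
red [312 165  12  34 390] [317.64615385 181.70512821] [array([ 0.47954614, -0.01968061,  0.0805    ]), array([ 0.47597317, -0.02075394,  0.0975    ])]
tabrect(top plane) ((476.0247497558594, -20.930620193481445), (33.644107818603516, 11.020758628845215), 18.186738967895508)
[ 89 196 236] [ 53  85 151] [ 56 128 167] [ 89 200 238]
[ 296  134   44   62 1111]
sole ((474.3572082519531, -21.900299072265625), (80.15193176269531, 55.26948165893555), 18.72977066040039)
```

View pics/w1c.png

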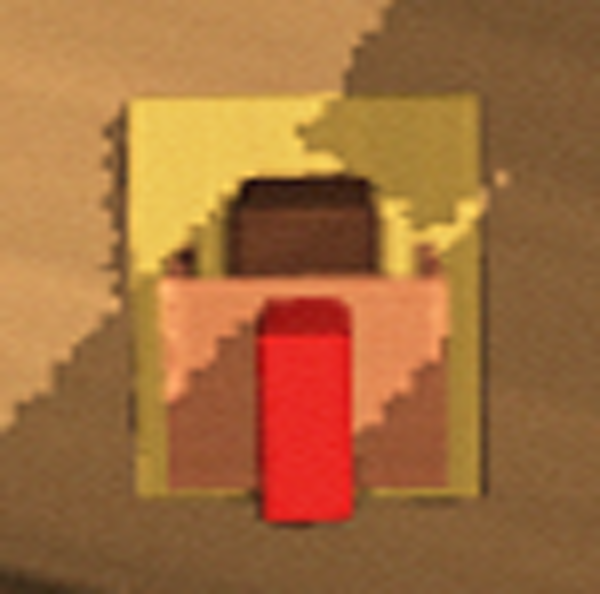

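The close-up confirms the pick: red tab at (318,182) on a copper cover over dark wood and a brass sole, yaw about 18.5°. Cork tilt is roughly 19°. I'll grasp the tab and lift.

Run:
```python
from h import *
R=down(np.radians(108.4))
jaws.grip(.045)
env.movel([.4785,-.0200,.12],R)
print(env.movel([.4785,-.0200,.067],R,rate=.06,f_stop=4))
o=monitor.get_obs();print(o["tool_pos"],o["contact_force"])
jaws.grip(0.0);o=monitor.get_obs();print(o["grip_width"],o["contact_force"])
env.movel([.4785,-.0200,.14],R,rate=.08)
env.movel([.4785,-.0200,.29],R,rate=.2)
o=monitor.get_obs();print(o["grip_width"],o["contact_force"])
q=env.ik([.605,.209,.29],down(np.radians(4.2)));print(q)
env.goto([.605,.209,.29],down(np.radians(4.2)))
p=cams.camera_params("wrist");im=cams.snapshot("wrist");np.savez("w2.npz",**p);o=monitor.get_obs();print(o["tool_pos"],o["clock"])
cv2.imwrite("pics/w2.png",im[:,:,::-1])
```

```text
False
[ 0.47876766 -0.02004838  0.06726259] [ 0.18746073 -0.12488405 -0.03414409]
0.011893578404161772 [-0.39307066 -0.30365836  1.24883017]
0.011600977093581986 [-0.35719779  0.4301611  -1.52805685]
[ 2.12974889e-01  5.31403911e-01  1.05181590e+00 -4.44089210e-16
  1.55837284e+00  1.39671061e-01]
[0.60498344 0.20857651 0.28992803] 9.6667
```

View pics/w2.png

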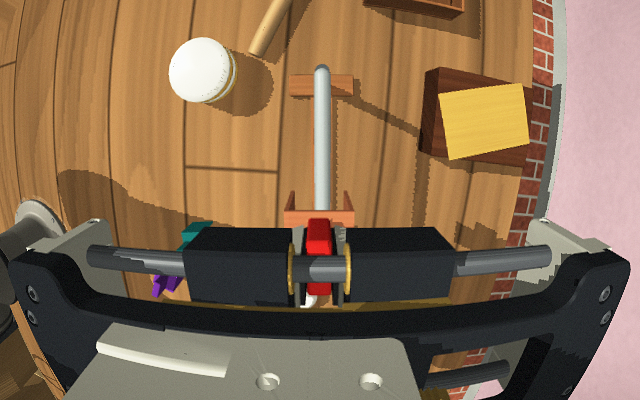

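The cover is held (-1.5 N). The bar runs from (322,72) to (323,205) in the wrist view. I project it onto the axis height to get the line.

Run:
```python
from h import *
p=dict(np.load("w2.npz"));im=cv2.imread("pics/w2.png");g=cv2.cvtColor(im,cv2.COLOR_BGR2GRAY).astype(int);hs=cv2.cvtColor(im,cv2.COLOR_BGR2HSV).astype(int)
L=[]
for v in range(110,200,15):
    m=(hs[v,300:350,1]<60);i=np.where(m)[0]+300
    x=onz(p,i.mean(),v,.15,True);L.append(x[:2]);print(v,i.min(),i.max(),x)
L=np.array(L);k=np.polyfit(L[:,1],L[:,0],1);print("x=",k,"at .209:",np.polyval(k,.209),"yaw",np.degrees(np.arctan(-k[0])))
```

```text
110 314 330 [0.60255837 0.28309514 0.15      ]
125 314 330 [0.60362488 0.26869059 0.15      ]
140 314 330 [0.60469993 0.25423806 0.15      ]
155 314 329 [0.60530587 0.2396332  0.15      ]
170 314 329 [0.60640915 0.22487632 0.15      ]
185 315 329 [0.60802913 0.20989344 0.15      ]
x= [-0.07095545  0.62261195] at .209: 0.6077822580221333 yaw 4.0586457947790215
```

Run:
```python
from h import *
R=down(np.radians(4.1));X=[.607,.209]
env.movel(X+[.25],R);env.movel(X+[.19],R,rate=.1)
s=env.movel(X+[.162],R,rate=.02,f_stop=2);o=monitor.get_obs();print(s,o["tool_pos"],o["contact_force"])
z=o["tool_pos"][2]
if z<.168:
    jaws.grip(.04);env.movel(X+[z+.07],R,rate=.1)
    env.goto([.55,.1,.30],down(np.radians(60)))
    cv2.imwrite("pics/a.png",cams.snapshot("top")[:,:,::-1]);cv2.imwrite("pics/b.png",cams.snapshot("scene")[:,:,::-1])
    a=cv2.imread("pics/a.png");b=cv2.imread("pics/b.png")
    cv2.imwrite("pics/c3.png",np.hstack([cv2.resize(a[130:250,170:350],(450,300),interpolation=2),cv2.resize(b[80:220,360:500],(300,300),interpolation=2)]))
print(monitor.get_obs()["clock"])
```

```text
True [0.6069605  0.20898146 0.16401687] [-0.86128833 -0.16748594  4.87903425]
14.7
```

View pics/c3.png

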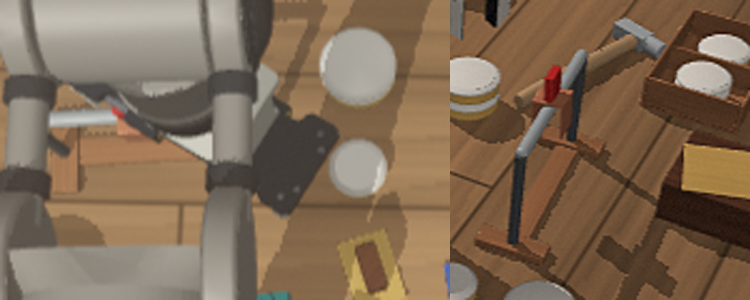

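The cover hangs upright on the bar (scene crop at (552,95), legs astride). Next is the block: re-measure from above, grasp and lift.

Run:
```python
from h import *
env.goto([.4744,-.0219,.22],down(np.radians(108.5)))
jaws.grip(.06)
p=cams.camera_params("wrist");im=cams.snapshot("wrist")[:,:,::-1].copy();cv2.imwrite("pics/w3.png",im)
hs=cv2.cvtColor(im,cv2.COLOR_BGR2HSV).astype(int)
k=proj(p,[.4744,-.0219,.006],True);print("expected px",k);W=np.zeros(hs.shape[:2],bool);a,b=int(k[1]),int(k[0]);W[a-45:a+45,b-40:b+40]=1
m,st,c=blob(W&(hs[...,0]>18)&(hs[...,0]<30)&(hs[...,1]>130));print(st)
c0=max(cv2.findContours(m.astype(np.uint8),0,1)[0],key=cv2.contourArea)[:,0]
q=np.array([onz(p,*x,.006,True)[:2] for x in c0],np.float32);(c,s,ang)=cv2.minAreaRect(q*1000);print(c,s,ang)
for y in (108.5,):
  for ty in(93.,-87.):
    t=np.radians(18.);x=np.radians(ty)
    R=down(x); Rt=cv2.Rodrigues(np.array([-np.sin(np.radians(3)),np.cos(np.radians(3)),0])*-t)[0]@R
    print(ty,Rt[:,2],env.ik([.64,-.258,.17],Rt))
```

```text
expected px [318.52912692 171.87847111]
[ 296  139   47   65 1847]
(473.96435546875, -21.570831298828125) (79.9004135131836, 56.025848388671875) 18.428367614746094
93.0 [ 0.3085935   0.0161727  -0.95105652] [-0.57927659  0.54395617  1.40547403  0.22657012  0.94802212 -2.31237198]
-87.0 [ 0.3085935   0.0161727  -0.95105652] [-0.57927659  0.54395617  1.40547403  0.22657012  0.94802212  0.82922068]
```

```bash
cat > cork.py <<'E'
from h import *
def cork():
    p=cams.camera_params("wrist");im=cams.snapshot("wrist")[:,:,::-1].copy();cv2.imwrite("pics/w4.png",im)
    k=proj(p,[.64,-.258,.086],True);a,b=int(k[1]),int(k[0])
    hs=cv2.cvtColor(im,cv2.COLOR_BGR2HSV).astype(int)
    print("px",k,hs[a-8:a+8,b-8:b+8].reshape(-1,3).mean(0),hs[a-8:a+8,b-8:b+8].reshape(-1,3).std(0))
    np.savez("w4.npz",**p)
E
python3 - <<'E'
from cork import *
env.goto([.60,-.258,.26],down(np.radians(93.4)));cork();print(monitor.get_obs()["clock"])
E
```

```text
px [315.26157705 213.53783149] [ 18.74609375 121.69921875 236.90625   ] [ 1.59405156  7.9229295  11.15581232]
17.4417
```

View pics/w4.png

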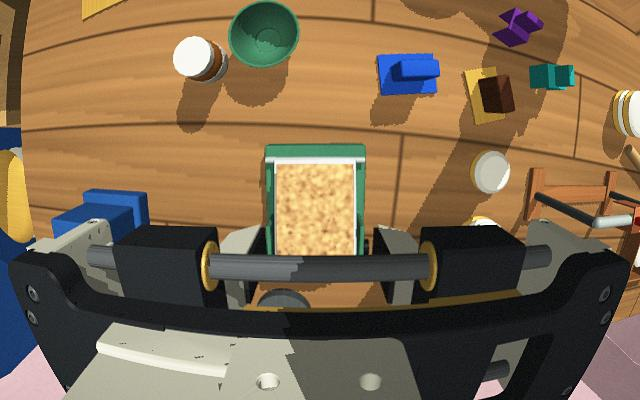

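The cork's far edge is hidden by the gripper at row 255, so I shift forward and measure again.

Run:
```python
from cork import *
env.movel([.665,-.258,.27],rate=.2);cork();print(monitor.get_obs()["clock"])
p=dict(np.load("w4.npz"));im=cv2.imread("pics/w4.png");hs=cv2.cvtColor(im,cv2.COLOR_BGR2HSV).astype(int)
W=np.zeros(hs.shape[:2],bool);W[100:250,250:380]=1
m=W&(hs[...,0]>9)&(hs[...,0]<27)&(hs[...,1]>75)&(hs[...,2]>120)
m=cv2.morphologyEx(m.astype(np.uint8),cv2.MORPH_CLOSE,np.ones((5,5)));m=cv2.morphologyEx(m,cv2.MORPH_OPEN,np.ones((5,5)))
m,st,c=blob(m);print(st,c)
cc=max(cv2.findContours(m.astype(np.uint8),0,1)[0],key=cv2.contourArea)
# normalized rays (camera x right, y down, z fwd)
def nr(u,v):
    d=p["orientation"].T@ray(p,u,v,True)[1];return [d[0]/-d[2],-d[1]/-d[2]]
N=np.array([nr(*x) for x in cc[:,0]],np.float32)
h=cv2.convexHull(N)
for e in np.linspace(.005,.06,40):
    q=cv2.approxPolyDP(h,e*cv2.arcLength(h,True),True)[:,0]
    if len(q)==4:break
# refine the edges by line fits to contour points
L=[]
for i in range(4):
    a,b=q[i],q[(i+1)%4];d=b-a;l=np.linalg.norm(d);n=np.array([-d[1],d[0]])/l;t=(N-a)@d/l/l
    s=N[(abs((N-a)@n)<.012)&(t>.1)&(t<.9)];vx,vy,x,y=cv2.fitLine(s,cv2.DIST_HUBER,0,1e-4,1e-4).ravel();L.append(np.cross([x,y,1],[x+vx,y+vy,1]))
Q=[]
for i in range(4):
    x=np.cross(L[i-1],L[i]);Q.append(x[:2]/x[2])
Q=np.array(Q);print(Q)
Cw=p["orientation"]@np.diag([1,-1,-1])
# order by world: back-project to z=.086
P=np.array([p["xyz"]+(Cw@[*x,1])*(.086-p["xyz"][2])/(Cw@[*x,1])[2] for x in Q]);ctr=P.mean(0)
order={(i>0,j>0):k for k,(i,j) in enumerate((P-ctr)[:,:2])}
O=np.array([[sx*.056,sy*.044,0] for sx,sy in((1,1),(1,-1),(-1,-1),(-1,1))])
I=np.array([Q[order[(sx>0,sy>0)]] for sx,sy in((1,1),(1,-1),(-1,-1),(-1,1))])
n,rv,tv,er=cv2.solvePnPGeneric(O,I,np.eye(3),None,flags=cv2.SOLVEPNP_IPPE)
for r,t,e in zip(rv,tv,er):
    R=Cw@cv2.Rodrigues(r)[0];print("pos",(p["xyz"]+Cw@t.ravel()).round(4),"err",e*K(p),"tilt",np.degrees(np.arcsin(R[2,0])),"roll",np.degrees(np.arcsin(R[2,1])),"yaw",np.degrees(np.arctan2(R[1,0],R[0,0])))
v=im.copy();cv2.drawContours(v,[cc],-1,(255,0,0),1);cv2.imwrite("pics/w4c.png",cv2.resize(v[90:270,230:400],None,fx=3,fy=3,interpolation=0))
```

```text
px [318.56104698 154.93429892] [ 19.14453125 119.51171875 239.05859375] [ 1.76517123  8.37405891 10.57047057]
17.9667
[ 278  106   80   99 7682] [317.69864619 155.64475397]
[[ 0.12395746 -0.30115615]
 [ 0.11993964  0.0260228 ]
 [-0.12800409  0.02603394]
 [-0.13163647 -0.29353341]]
pos [ 0.64   -0.2599  0.0809] err [0.39877666] tilt 14.46644905996873 roll 6.63387831828124 yaw 3.4814433249226493
pos [ 0.6421 -0.2584  0.0814] err [1.20489567] tilt 0.32947807314601735 roll -7.600780845661116 yaw 3.3885264894572975
```

View pics/w4c.png

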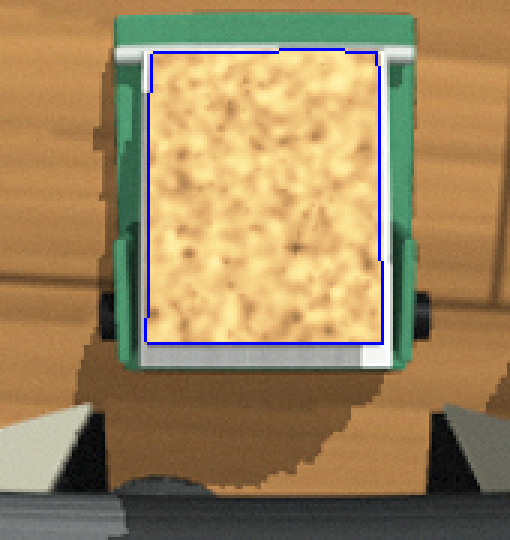

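Cork centre ≈ (0.640, -0.259), yaw 3.4°, tilt 14–19° (vision), to be settled by feel. I'll grasp the block and lift it.

```bash
cat >> h.py <<'E'
YAW=np.radians(3.4)
def press_R(tilt): # tool z = -normal, tool y = +face y
    c,s=np.cos(tilt),np.sin(tilt);n=np.array([-s*np.cos(YAW),-s*np.sin(YAW),c]);y=np.array([-np.sin(YAW),np.cos(YAW),0])
    return np.column_stack([np.cross(y,-n),y,-n]),n
E
python3 - <<'E'
from h import *
R=down(np.radians(108.4));B=[.474,-.0216]
env.goto(B+[.16],R)
env.movel(B+[.075],R,rate=.15)
print(env.movel(B+[.0147],R,rate=.06,f_stop=5));print(monitor.get_obs()["tool_pos"])
jaws.grip(0);o=monitor.get_obs();print(o["grip_width"],o["contact_force"])
env.movel(B+[.03],R,rate=.05);env.movel(B+[.17],R,rate=.2)
Rt,n=press_R(np.radians(17));F=np.array([.640,-.259,.083])
env.goto(F+n*(.0147+.06),Rt)
env.pause(.4);o=monitor.get_obs();print(o["grip_width"],o["contact_force"],Rt.T@o["contact_force"],Rt.T@o["wrist_torque"],o["tool_pos"]-F-n*.0747,o["clock"])
cv2.imwrite("pics/s5.png",cv2.resize(cams.snapshot("scene")[180:360,240:420,::-1],None,fx=3,fy=3,interpolation=2))
E
```

```text
False
[ 0.47428206 -0.02165395  0.01499952]
0.021805147411357757 [-0.07982435  0.52852971  1.2880391 ]
0.02195351606216754 [-0.04177353 -1.03246148 -2.1210265 ] [ 0.71856206 -1.02816673  1.99825345] [ 0.00519196  0.27482611 -0.01119674] [0.00013426 0.00061922 0.00024883] 24.5417
```

View pics/s5.png

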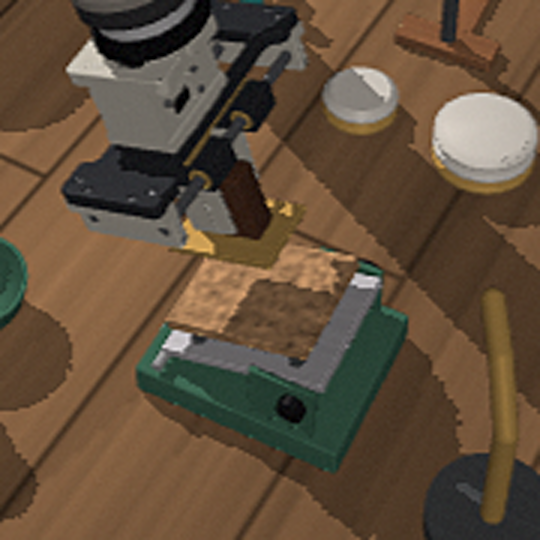

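```bash
cat > touch.py <<'E'
from h import *
F=np.array([.640,-.259,.083])
def obs(R,n=4):
    f=[];m=[]
    for _ in range(n): env.pause(.04);o=monitor.get_obs();f.append(R.T@o["contact_force"]);m.append(R.T@o["wrist_torque"])
    return np.mean(f,0),np.mean(m,0)
def touch(deg,h0,fs=3,lo=-.012):
    R,n=press_R(np.radians(deg)); env.movel(F+n*(.0149+h0),R,rate=.1); env.pause(.15); f0,m0=obs(R)
    s=env.movel(F+n*(.0149+lo),R,rate=.015,f_stop=fs); f1,m1=obs(R);o=monitor.get_obs()
    d=o["tool_pos"]-F; h=d@n-.0149
    print(f"tilt {deg} stop {s} h {h*1e3:.2f} dF {np.round(f1-f0,2)} dM {np.round(m1-m0,3)} w {o['grip_width']:.4f} lat {np.round(R.T@d*1e3,1)} t {o['clock']:.2f}",flush=True)
    return h
E
python3 - <<'E'
from touch import *
h=touch(17,.015)
h=touch(20,h+.005)
E
```

```text
tilt 17 stop True h 1.47 dF [-1.5  -0.55 -4.38] dM [ 0.119 -0.26  -0.027] w 0.0220 lat [  0.7   0.3 -16.4] t 26.65
tilt 20 stop True h 2.54 dF [-2.63 -0.34 -2.95] dM [ 0.133 -0.499 -0.053] w 0.0219 lat [  0.7   0.3 -17.4] t 27.88
```

Run:
```python
from touch import *
touch(12,.011,1.3)
touch(22,.011,1.3)
```

```text
tilt 12 stop True h 5.07 dF [-0.93  0.21 -2.55] dM [ 0.076 -0.332  0.04 ] w 0.0217 lat [  0.7   0.3 -20. ] t 29.29
tilt 22 stop True h 6.43 dF [-1.07 -0.7  -2.68] dM [ 0.098 -0.139 -0.052] w 0.0221 lat [  1.    0.4 -21.3] t 30.69
```

The edge moments at 12° and 22° fit a moment lever of about 0.238 m, and the heights put the slope near 16°. I check near that using the centre of pressure.

Run:
```python
from touch import *
touch(16,.008,3)
touch(14.5,.008,3)
```

```text
tilt 16 stop True h 1.13 dF [-2.76 -0.44 -3.76] dM [ 0.053 -0.476 -0.008] w 0.0219 lat [  0.5   0.2 -16. ] t 32.08
tilt 14.5 stop True h 2.20 dF [-1.43 -0.   -3.76] dM [ 0.059 -0.483  0.055] w 0.0217 lat [  0.4   0.2 -17.1] t 33.41
```

```bash
cat >> touch.py <<'E'
def rep(R,n,f0,m0,tag=""):
    f1,m1=obs(R);o=monitor.get_obs();d=o["tool_pos"]-F;f=f1-f0;m=m1-m0
    print(tag,f"h {(d@n-.0149)*1e3:.2f} dF {np.round(f,2)} dM {np.round(m,3)} copx {(m[1]-.238*f[0])/-f[2]*1e3:.1f} copy {(m[0]+.238*f[1])/f[2]*1e3:.1f} lat {np.round(R.T@d*1e3,1)} t {o['clock']:.2f}",flush=True);return f
E
python3 - <<'E'
from touch import *
R,n=press_R(np.radians(15.7))
env.movel(F+n*(.0149+.009),R,rate=.1);env.pause(.2);f0,m0=obs(R,6);np.savez("bias.npz",f0=f0,m0=m0)
rep(R,n,f0,m0,"free")
print(env.movel(F+n*(.0149+.001),R,rate=.015,f_stop=10));env.pause(.15);rep(R,n,f0,m0)
print(env.movel(F+n*(.0149-.0015),R,rate=.01,f_stop=8));env.pause(.3);rep(R,n,f0,m0)
E
```

```text
free h 8.98 dF [ 0.28 -0.52  0.25] dM [-0.     0.048  0.048] copx 69.9 copy -489.2 lat [ -0.    0.1 -23.9] t 34.27
False
 h 1.11 dF [ 0.97 -0.01 -3.7 ] dM [-0.046 -0.023 -0.001] copx -68.3 copy 13.0 lat [ -0.1  -0.1 -16. ] t 35.27
False
 h -1.43 dF [ 1.69  0.46 -5.95] dM [-0.039 -0.084 -0.043] copx -81.5 copy -11.8 lat [ -0.1  -0.1 -13.5] t 36.14
```

Run:
```python
from touch import *
b=np.load("bias.npz")
for t in(15.7,16.1,16.5,16.9,16.1,15.7,15.3):
    R,n=press_R(np.radians(t));env.movel(F+n*(.0149-.0025),R,rate=.01,f_stop=15);env.pause(.2)
    ff=[obs(R,2) for _ in range(1)];rep(R,n,b["f0"],b["m0"],t)
```

```text
15.7 h -2.46 dF [ 1.03 -0.29 -6.7 ] dM [-0.033 -0.192  0.017] copx -65.1 copy 15.3 lat [ -0.1  -0.1 -12.4] t 36.84
16.1 h -2.46 dF [-0.02 -0.93 -6.3 ] dM [-0.002 -0.212  0.011] copx -33.0 copy 35.5 lat [ -0.1  -0.1 -12.4] t 37.54
16.5 h -2.47 dF [-1.25 -0.1  -6.56] dM [ 0.072 -0.116  0.032] copx 27.5 copy -7.3 lat [ -0.1  -0.  -12.4] t 38.24
16.9 h -2.43 dF [-1.94 -0.51 -6.96] dM [ 0.066 -0.092 -0.022] copx 53.2 copy 7.8 lat [ -0.1  -0.1 -12.5] t 38.94
16.1 h -2.56 dF [ 1.26 -1.73 -6.46] dM [ 0.107 -0.031  0.017] copx -51.3 copy 47.1 lat [  0.2  -0.  -12.3] t 39.64
15.7 h -2.57 dF [ 3.04 -1.46 -7.12] dM [0.217 0.22  0.015] copx -70.9 copy 18.3 lat [  0.2   0.  -12.3] t 40.34
15.3 h -2.53 dF [ 3.75 -1.26 -7.1 ] dM [0.221 0.302 0.062] copx -83.3 copy 11.2 lat [  0.1   0.  -12.4] t 41.04
```

Run:
```python
from touch import *
R,n=press_R(np.radians(16.35))
env.movel(F+n*(.0149+.009),R,rate=.05);env.pause(.3);f0,m0=obs(R,12);np.savez("bias.npz",f0=f0,m0=m0)
env.movel(F+n*(.0149+.001),R,rate=.02,f_stop=10);env.pause(.15);rep(R,n,f0,m0)
env.movel(F+n*(.0149-.0031),R,rate=.01,f_stop=9);env.pause(.3)
for _ in range(4):rep(R,n,f0,m0)
p=cams.camera_params("scene")
s=cams.snapshot("scene")[:,:,::-1];cv2.imwrite("pics/s6f.png",s);w=cams.snapshot("wrist")[:,:,::-1];cv2.imwrite("pics/w6f.png",w)
cv2.imwrite("pics/f6.png",np.hstack([cv2.resize(s[230:330,280:380],(500,500),interpolation=2),cv2.resize(w[120:240,270:366],(300,500),interpolation=2)]))
```

```text
h 1.20 dF [-0.99 -0.32 -3.71] dM [ 0.047 -0.037 -0.01 ] copx 53.4 copy 7.8 lat [ -0.2  -0.1 -16.1] t 43.09
 h -2.87 dF [-1.42 -0.23 -7.48] dM [ 0.025  0.037 -0.011] copx 50.2 copy 4.1 lat [ -0.2  -0.1 -12. ] t 44.12
 h -2.86 dF [-1.78 -0.48 -7.34] dM [ 0.02   0.047 -0.013] copx 64.0 copy 12.8 lat [ -0.2  -0.1 -12. ] t 44.28
 h -2.88 dF [-1.34 -0.73 -7.5 ] dM [ 0.022  0.008 -0.013] copx 43.6 copy 20.1 lat [ -0.2  -0.1 -12. ] t 44.45
 h -2.87 dF [-1.07 -0.57 -7.43] dM [ 0.022  0.065 -0.006] copx 43.0 copy 15.2 lat [ -0.2  -0.1 -12. ] t 44.62
```

View pics/f6.png

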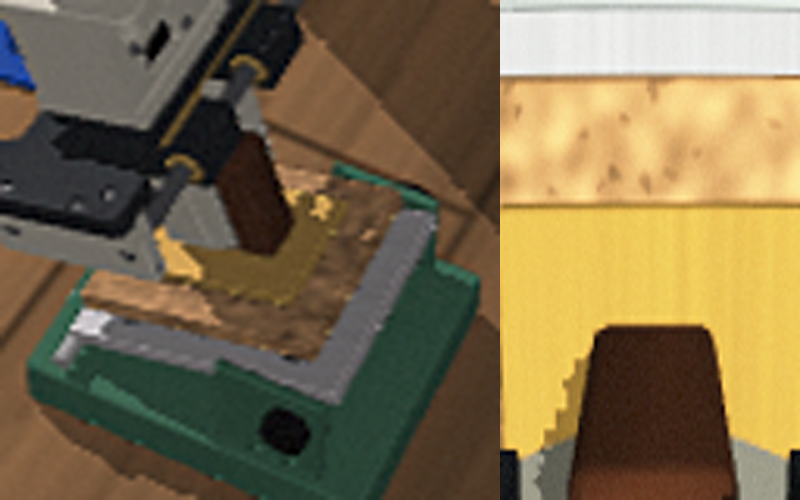

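The sole lies on the cork. I check centring from the near-edge margins (wrist rows ≈139 and ≈169) and side margins.

Run:
```python
from touch import *
p=cams.camera_params("wrist");im=cv2.imread("pics/w6f.png")
R,n=press_R(np.radians(16.2));o=monitor.get_obs();S=o["tool_pos"]+o["orientation"][:,2]*.0149
print("sole centre",S)
def onp(u,v,h):
    c,d=ray(p,u,v,True);P=c+d*((S+n*h-c)@n)/(d@n);return -R.T[0]@(P-S)*1e3,R.T[1]@(P-S)*1e3
for u in(290,318,350):
    print("cork edge",np.round(onp(u,138.7,0),1),"sole top edge",np.round(onp(u,169.2,.006),1))
cv2.imwrite("pics/f7.png",cv2.resize(im[120:260,240:400],None,fx=5,fy=4.2,interpolation=2))
# scene: sole & cork upslope edges, crop coords/5+offset
ps=cams.camera_params("scene")
def ons(x,y,h):
    c,d=ray(ps,280+x/5,230+y/5);P=c+d*((S+n*h-c)@n)/(d@n);return np.round([-R.T[0]@(P-S)*1e3,R.T[1]@(P-S)*1e3],1)
print("scene cork br",ons(318,355,0),"tr",ons(400,187,0),"sole br",ons(290,300,.006),"tr",ons(343,203,.006),"cork left",ons(82,295,0))
```

```text
sole centre [ 0.64102226 -0.25911326  0.08029955]
cork edge [-56.1 -15.5] sole top edge [-39.8 -15.2]
cork edge [-56.1   0.2] sole top edge [-39.8   0.2]
cork edge [-56.2  18.1] sole top edge [-39.8  17.8]
scene cork br [ 63.2 -45.6] tr [57.5 45.4] sole br [ 42.6 -27.1] tr [40.9 26.6] cork left [-52.5 -43.7]
```

Centred: the cork's near edge is at -56.1 mm and the sole's at -39.8 mm, and the scene view shows sides of about ±45 mm and ±27 mm. I make a last small tilt correction to the middle of the centre-of-pressure crossing, check, and hand in.

Run:
```python
from touch import *
from station import hand_in
b=np.load("bias.npz")
R,n=press_R(np.radians(16.15));env.movel(F+n*(.0149-.0031),R,rate=.01,f_stop=10);env.pause(.3)
for _ in range(3):f=rep(R,n,b["f0"],b["m0"])
o=monitor.get_obs();print(o["grip_width"],o["clock"])
s=cams.snapshot("scene").astype(int);m=(s[...,0]>2.6*s[...,1])&(s[...,0]>2.6*s[...,2])&(s[...,0]>70)
k=m[80:130,380:430];print("red tab on rail px",k.sum(),np.argwhere(k).mean(0)+[80,380])
if 6.3<-f[2]<9: hand_in();print("handed in")
```

```text
h -2.97 dF [-0.67 -0.65 -6.98] dM [-0.003 -0.156 -0.017] copx 0.4 copy 22.6 lat [ -0.2  -0.1 -11.9] t 45.43
 h -2.94 dF [-1.46 -0.95 -7.42] dM [ 0.019 -0.146 -0.027] copx 27.2 copy 28.0 lat [ -0.2  -0.2 -12. ] t 45.60
 h -2.98 dF [-1.46 -0.82 -7.02] dM [ 0.002 -0.144 -0.032] copx 29.1 copy 27.5 lat [ -0.2  -0.1 -11.9] t 45.77
0.02184326922588009 45.7667
red tab on rail px 101 [118.7029703  407.54455446]
the job is handed in; nothing more can be done
handed in
```

The copper cover hangs astride the steel rail, released. I handed in with the block still gripped and pressed on the cork, at about 46 s of the 61 s allowed.

**Cover:** the scene picture after release showed it upright with a leg either side of the bar. The red tab was still there just before hand-in.

**Slope:** trial touches put it at about 16°, against vision estimates of 14.5° and 18.8°. I held the block at 16.15°.

**Centring:** checked in the wrist view, the sole's near edge was 39.8 mm from its centre and the cork's 56.1 mm. Both are within 0.2 mm of the ideal, and the edges were parallel. The scene view gave side edges of about ±27 mm and ±45 mm. That view put the cork's far edge at 57–63 mm where 56 was expected, which I took as coarse pixel reading.

**Press:** the normal force read 7.0–7.4 N, which is about 6.3–6.8 mm of sink out of 14 mm, or roughly half travel.

**Weaker checks:**
- **Flushness:** the centre of pressure was noisy, because slow force drift and sideways friction blur it. The last readings were about 0–29 mm along the slope and 23–28 mm across it. Some earlier readings fell outside the sole, which is not physically possible. I judge the tilt good to a few tenths of a degree.
- **One touch height:** the 20° touch disagreed with the others by about 2 mm, and I left it out.

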